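# Reset a bench interlock with its key

## Robot

A 6-joint arm with a two-finger parallel gripper is mounted at the origin on the work surface. World frame = base frame: x ahead of the robot, y to its left, z up, the work surface at z = 0. Lengths are in m, angles in rad, forces in N, time in s.
With the tool pointing down it reaches from about 0.275 to 0.875 m from the base axis. Payload 12.5 kg.
Tool frame: the origin (TCP) lies at the very end of the fingers, on their centre line; the grasp point (between the pads) lies 19 mm behind it (bot.grasp_offset is the distance from the TCP to the grasp point, in m); y points along the fingers, z is the direction in which the jaws open and shut, and the axes are right-handed (so a half turn about y gives the same grasp; the last joint's range is limited). The gripper opens to 85 mm and grips with 20 to 120 N. Pads are 22 mm wide; open, the fingers measure 114 mm over their backs; the gripper's body (76 mm by 85 mm) begins 54 mm behind the grasp point. The pads swing forward as they close: fully open they stand 13 mm farther back than shut.
Start: joints at [-1.333, 0.351, 1.652, -0, 1.139, -0.085], TCP at [0.174, -0.522, 0.231] pointing down, gripper open.
Joint ranges: [-2.75, 2.75], [-0.79, 2.1], [0.01, 2.65], [-1.57, 4.71], [0.07, 3.14], [-2.87, 2.87]. Speed limits (rad/s): [2.22, 2.22, 2.79, 3.14, 3.14, 3.14].

## Interface

Orientations are given as a rotation vector (axis times angle).
In Python, from plant import bot gives the robot as it stands. The module is installed in compiled form; this text tells all that it offers.
- The arm moves only by the tool play_rows, never from a script. Its argument "series" is a list of rows, each a list of 2 entries, a list of its own where there are three numbers: the shift along the tool's x, y, z in units of 0.025 m (1.0 is 0.025 m), then the turn, a rotation vector about the tool's x, y, z in units of 120 degrees (1.0 is 120 degrees). A call has exactly 5 rows; each row shifts and turns the pose as measured when the row begins, along the tool's axes as they then stand; what a row does not reach is not made up. A row lasts 1/12 s, in which the tool goes at most 41.7 mm and 7.16 degrees, less where a joint would pass 70% of its speed; a pose out of reach is approached as far as the arm can. A call with a number of a shift or a turn outside -1 to 1 is refused whole. A call with a gripper value outside its range is refused whole. "grip" is the gripper's target within -1 to 1 (shut at 1, half-way at 0, fully open at -1), set as the call begins (left out, the last holds). The fingers move at their own pace and stop on an object; the grip force is fixed at half the most. Time passes only in rows, so rows that do not move let the fingers close, or fill a call up. It gives the time, the measured TCP pose, the force and the opening at its end, in the units of the state.
- bot.sense(): the state, without advancing time (a new reading comes with each control period).
- bot.camera(name): name is "scene" or "top" or "wrist"; returns the picture (384x512x3 uint8, blue, green, red); there is no depth.
- bot.camera_info(name): a dict with "fovy" (degrees; the focal length in pixels is half the picture's height over the tangent of half this angle, whatever the lens; pixels are square), "cx", "cy" (the principal point, pixels), "k1" (the pictures are not rectified: a ray, as slopes to the right and down, at radius r is drawn at 1 + k1 r^2 times it, then the intrinsics apply), "camera_from_world" (4x4, takes a point from world to camera coordinates); the wrist camera has in their place "mount" (4x4, takes a point from camera to tool coordinates, whose origin is the TCP and whose axes are the tool frame's). Camera axes: x right, y down, z forward; pixel columns grow to the right and rows downward; lengths in m; the calibration is good to about 2 mm. A picture is of the moment at which its call begins: read the wrist's pose just before it. camera_info takes no time and is no camera call.
- bot.job_done(): hands the job in, once; it reports no verdict.
The state is a dict: "time": time; "qpos": joint angles; "qvel": joint speeds; "joint_torque": joint torques, N m; "ee_pos": TCP position; "orientation": TCP orientation; "force": force on the tool from outside, world axes, zero at the start; "ft_torque": the same for the moment, N m; "width": finger opening in m.
Only numpy, scipy, OpenCV 4.12 (cv2) and the standard library are available. Lean on these libraries where they do the work, as an engineer would, in place of code of your own. Each camera call takes 0.05 s, during which the arm holds its last target. There are 200 camera calls.

## Task

Take the interlock key (the one with the rectangular bow) from the key rest, gently feel it fully into the keyway on top of the grey control unit, turn it clockwise until you feel it push lightly against its stop, turn it back home and draw it out. Then stand it back in the same slot of the key rest, leaving the other key and everything else where they are.

Things in the scene. Friction and masses are not known exactly. Their poses are not given: they have to be found in the camera images.
- key_bow (a point): Centre of the bow (head) of the interlock key, upright in a slot of the key rest. The black bow is a rectangular plate 34 mm wide (key x), 10 mm thick (key y: grasp across this) and 36 mm high. Key z points up. The key is 70 mm tall; the bow spans 34 to 70 mm above its tip.
- key_tip (a point): Centre of the flat lower end of the interlock key, 52 mm below key_bow, same axes. The lowest 10 mm is the bit: a flat steel bar 20 mm wide (x), 5 mm thick (y). Above it a 5 mm round shank, then a 10 mm wide collar 30 to 34 mm above the tip. Both sides alike: the key works either way round.
- key: The whole interlock key, about 50 g; origin at its tip, axes as key_bow.
- spare_bow (a point): Centre of the bow of the other key, in the other slot: the same key but with a round disc bow, 36 mm across and 10 mm thick. Leave it.
- key_rest: White plastic block 160 (its x) x 48 (y) x 30 mm high, fixed to the bench; origin at the centre of its underside. Two slots, 22.5 mm (x) by 7.5 mm (y), at x = -38 and +38 mm, floor 8 mm above the bench (22 mm deep). The keys stand in them, bit width along x; which key is in which slot varies.
- unit: Grey control unit 170 x 150 x 85 mm high, fixed; origin at the centre of its underside. On its top a flat steel plate 54 x 54 x 4 mm holds the keyway. Press lightly: more than 40 N between key and unit does damage.
- lock (a point): Nominal centre of the keyway's mouth, 89 mm above the bench: a slot in the steel plate, 22 mm along x and 7 mm along y, z up. Plate and lock are loose-fitted: the true keyway lies up to 2.5 mm off this point along x and up to 4 mm along y (not measured, constant in a run, its direction exact); find it by feel or by eye.
- lock_floor (a point): Nominal centre of the lock's floor, 17 mm below the mouth. With its tip there the 10 mm bit is wholly under the 4 mm plate, with 3 mm of room upwards: it can be turned, and comes out only in the home direction. A rotating barrel holds the bit with 0.75 mm play on each side.
- lock_turn (a joint): Barrel angle, rad: 0 is home, grows clockwise seen from above; 0.04 N m friction, stays where left, trails the key by up to 0.2. A springy stop meets the bit at 0.75 to 1.4 rad of key turn (varies, unmeasured): torque steps up 0.05 N m, then rises 4 N m/rad. Its two pins act 8.7 mm off the axis; 2.5 N on one is enough, 25 N (0.4 N m in all) too much.
- jar_mid (a point): Half-way up the middle of a bystander: small lidded glass jar, 42 mm wide, 55 mm tall. Leave it where it stands.
- foam_rack_mid (a point): Half-way up the middle of a bystander: flat white tube rack, a block 85 x 70 x 35 mm. Leave it where it stands.
- beaker_mid (a point): Half-way up the middle of a bystander: open glass cup, 56 mm wide, 75 mm tall. Leave it where it stands.
- reagent_mid (a point): Half-way up the middle of a bystander: closed glass bottle, 66 mm wide, 140 mm tall. Leave it where it stands.
- tip_box_mid (a point): Half-way up the middle of a bystander: closed blue box 90 x 70 x 60 mm. Leave it where it stands.
- vial_mid (a point): Half-way up the middle of a bystander: small clear bottle, 28 mm wide, 50 mm tall. Leave it where it stands.

How it is judged:
By the outcome, as a careful person would: the job done as asked, in the order asked, and still so for the second after the job is handed in, with the robot touching nothing.
It also fails if it takes over 72 s, if anything falls off the work surface, if the arm or the gripper's body presses on something with over 40 N, if the wrist force passes 120 N, or if a joint passes its speed limit or range.

## Working session

There is one attempt and no reset: what is moved stays moved. The work goes in short steps, Python scripts to look and compute and a tool call to move; the robot and the scene stay as the last step left them, time stands still between calls to the robot, and variables do not carry over. Pictures are saved under pics/ and viewed, about 8 in all and at most 12, crops included, and the job is handed in when it is done.

Besides the shell and the picture viewer there is one more tool, called after "Emit:" by a JSON object that holds its "method" and its "body". play_rows: Moves the arm, as the interface text tells. Shifts and turns lie within -1 to 1; 1 stands for 0.025 m of shift or 120 degrees of turn. Its arguments: {"type":"object","properties":{"series":{"type":"array"},"grip":{"type":"number"}},"required":["series"]}

```bash
mkdir -p pics; ls
cat > h.py <<'E'
import numpy as np, cv2
from scipy.spatial.transform import Rotation as R
from plant import bot
def info(n):
    c=bot.camera_info(n); f=192/np.tan(np.radians(c["fovy"])/2); return c,f
def pose(s=None):
    s=s or bot.sense(); T=np.eye(4); T[:3,:3]=R.from_rotvec(s["orientation"]).as_matrix(); T[:3,3]=s["ee_pos"]; return T
def cam2world(n,T=None):
    c,_=info(n)
    return (pose() if T is None else T)@np.array(c["mount"]) if n=="wrist" else np.linalg.inv(np.array(c["camera_from_world"]))
def ray(n,uv,T=None):
    c,f=info(n); d=(np.array(uv,float)-[c["cx"],c["cy"]])/f; s=d.copy()
    for _ in range(20): s=d/(1+c["k1"]*(s@s))
    M=cam2world(n,T); return M[:3,3],M[:3,:3]@np.append(s,1)
def onplane(n,uv,z,T=None):
    o,d=ray(n,uv,T); return o+d*(z-o[2])/d[2]
def proj(n,p,T=None):
    c,f=info(n); M=np.linalg.inv(cam2world(n,T)); q=M[:3,:3]@np.array(p)+M[:3,3]; s=q[:2]/q[2]
    return s*(1+c["k1"]*(s@s))*f+[c["cx"],c["cy"]]
def snap(n,name):
    T=pose(); im=np.array(bot.camera(n)); cv2.imwrite(f"pics/{name}.png",im); np.save(f"pics/{name}_T.npy",T); return im,T
E
python3 - <<'E'
from h import *
a,_=snap("top","top0"); b,_=snap("scene","sc0"); c,T=snap("wrist","wr0")
cv2.imwrite("pics/m.png",cv2.resize(np.hstack([a,b]),(800,300)))
for n in ("top","scene","wrist"): print(n,bot.camera_info(n))
print(bot.sense(),T.round(3),bot.grasp_offset)
E
```

```text
pics
top {'fovy': 53.649650673779924, 'cx': 252.67698421632238, 'cy': 187.74852004674696, 'k1': -0.0511270712319936, 'camera_from_world': array([[ 0.02709206, -0.99902104,  0.03497103, -0.00140102],
       [-0.98535602, -0.03258024, -0.16736798,  0.59356141],
       [ 0.1683435 , -0.02992457, -0.98527407,  0.94786169],
       [ 0.        ,  0.        ,  0.        ,  1.        ]])}
scene {'fovy': 55.77802696164053, 'cx': 257.440123325882, 'cy': 190.9854489441695, 'k1': -0.10878657256867234, 'camera_from_world': array([[ 0.21785008,  0.97591415, -0.01152851, -0.14338414],
       [ 0.8394302 , -0.19338303, -0.50789757, -0.42882099],
       [-0.49789384,  0.10096815, -0.86134032,  1.10225738],
       [ 0.        ,  0.        ,  0.        ,  1.        ]])}
wrist {'fovy': 64.30353624286933, 'cx': 258.3899035257795, 'cy': 189.548398991486, 'k1': -0.05567983433055985, 'mount': array([[ 6.06520830e-04,  9.56084106e-01,  2.93091819e-01,
        -7.49165547e-02],
       [ 1.60541924e-04, -2.93091962e-01,  9.56084241e-01,
        -1.42542772e-01],
       [ 9.99999803e-01, -5.32831483e-04, -3.312
[... 201 characters left out ...]
00,  1.57595971e-05,
        1.13908932e+00, -8.46313541e-02]), 'qvel': array([ 0.00182262, -0.00220093, -0.00112139, -0.00014363, -0.00140038,
       -0.00173329]), 'joint_torque': array([-6.44955853e-04, -5.06254184e+01, -2.91505122e+01, -1.10974904e-04,
        3.39687671e-03,  2.48204759e-05]), 'ee_pos': array([ 0.17443175, -0.5213681 ,  0.23090843]), 'orientation': array([-0.33331361,  2.04774603, -2.0460453 ]), 'force': array([-0.44147679,  0.23597288,  0.14932604]), 'ft_torque': array([-0.01755934,  0.00452953,  0.01966446]), 'width': 0.08547626830408755} [[-0.948 -0.     0.317  0.174]
 [-0.317  0.001 -0.948 -0.521]
 [-0.    -1.    -0.001  0.231]
 [ 0.     0.     0.     1.   ]] 0.0187
```

View pics/top0.png

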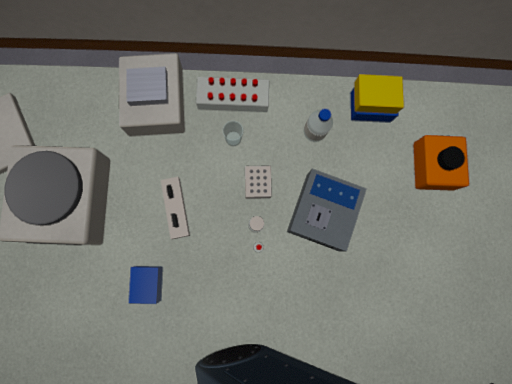

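View pics/sc0.png

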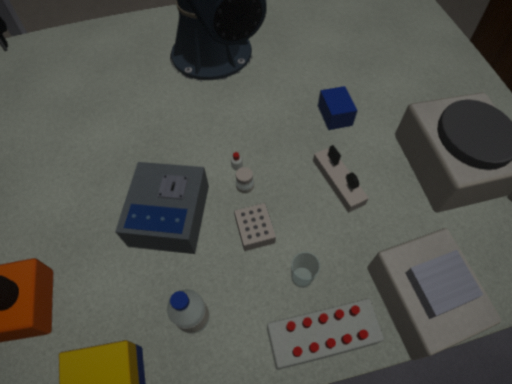

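The top view shows the key rest around (175,208) with its keys at (170,190) and (174,220), and the unit's plate at (318,215). In the scene view the keys are at (334,155) and (352,181). Next I'll measure them and enlarge the keys.

Run:
```python
from h import *
a=cv2.imread("pics/top0.png"); b=cv2.imread("pics/sc0.png")
A=cv2.resize(a[170:245,150:200],None,fx=8,fy=8,interpolation=cv2.INTER_CUBIC)[:600,:400]
B=cv2.resize(b[135:210,310:360+10],None,fx=6.6,fy=8,interpolation=cv2.INTER_CUBIC)[:600,:400]
cv2.imwrite("pics/m1.png",np.hstack([A,B]))
# rest contour
hsv=cv2.cvtColor(a,cv2.COLOR_BGR2HSV)
g=a.min(2).astype(int); roi=np.zeros(g.shape,np.uint8); roi[172:243,155:195]=1
for n,m in (("bow",((g<60)&(roi>0))),):
  cs,_=cv2.findContours(m.astype(np.uint8),cv2.RETR_EXTERNAL,cv2.CHAIN_APPROX_NONE)
  for c in cs:
    if len(c)>8:
      M=c[:,0].mean(0); print(n,len(c),cv2.minAreaRect(c),onplane("top",M,.078-0.008+.004))
# unit & plate
roi2=a[165:255,283:370]
print(a[215,300],a[205,312],a[235,335],a[208,160+20],a[208,190],a[150,200])
for p in ((290,233),(344,250),(366,186),(314,169)): print(p,onplane("top",p,.085).round(4))
for p in ((162,180),(179,177),(189,235),(172,239)): print(p,onplane("top",p,.03).round(4))
```

```text
bow 31 ((174.78997802734375, 220.0299835205078), (12.727922439575195, 4.949747562408447), 81.8698959350586) [0.49999386 0.21109324 0.074     ]
bow 29 ((169.61537170410156, 191.07691955566406), (12.551432609558105, 4.706787586212158), 78.69007110595703) [0.57332004 0.22847616 0.074     ]
[94 90 85] [68 63 60] [97 93 88] [145 153 160] [138 147 143] [135 143 140]
(290, 233) [ 0.4759 -0.0788  0.085 ]
(344, 250) [ 0.4373 -0.2149  0.085 ]
(366, 186) [ 0.6016 -0.2743  0.085 ]
(314, 169) [ 0.6415 -0.1391  0.085 ]
(162, 180) [0.6098 0.2591 0.03  ]
(179, 177) [0.6195 0.2142 0.03  ]
(189, 235) [0.4659 0.1791 0.03  ]
(172, 239) [0.4541 0.2228 0.03  ]
```

View pics/m1.png

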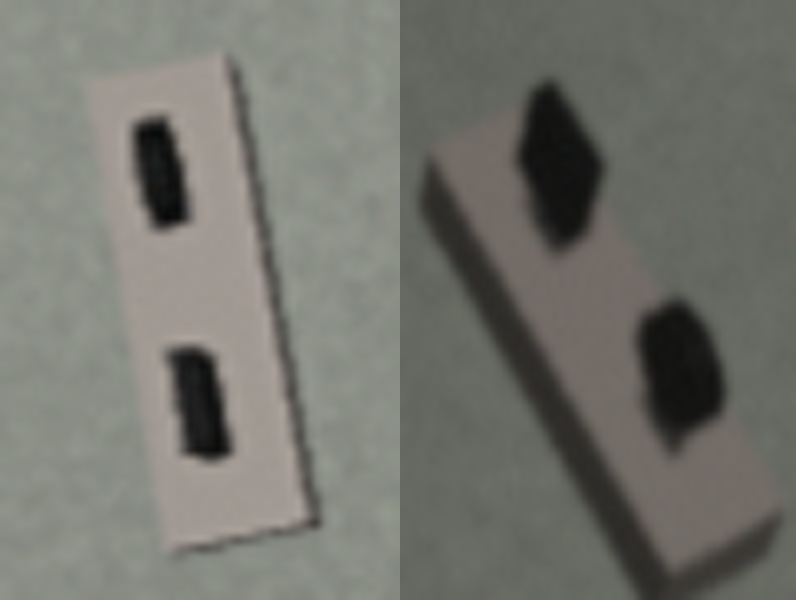

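Top view: the near key (174,220) is at x≈0.50. In the scene view it is the upper one, and its sharp-cornered outline makes it the rectangular bow. The far key is round. I'll fly over the lock for a close look, then go to the key.

```bash
cat >> h.py <<'E'
def yaw(T): return np.degrees(np.arctan2(T[1,2],T[0,2]))
def plan(p,yw,n,dyaw=None):
    T=pose(); y0=yaw(T); d=(yw-y0+180)%360-180 if dyaw is None else dyaw
    dp=(np.array(p)-T[:3,3])/n; t=0
    print("from",T[:3,3].round(4),round(y0,2),"dyaw",round(d,2))
    for i in range(n):
        M=R.from_euler("z",d/n*i,degrees=True).as_matrix()@T[:3,:3]
        s=M.T@dp/.025; print([s.round(3).tolist(),[0,round(-d/n/120,4),0]])
E
python3 - <<'E'
from h import *
L=onplane("top",(318.5,216),.089); print(L)
plan([L[0],L[1],.23],70,25,141.5)
E
```

```text
[ 0.52017923 -0.149723    0.089     ]
from [ 0.1744 -0.5214  0.2309] -71.51 dyaw 141.5
[[-0.713, 0.002, -0.388], [0, -0.0472, 0]]
[[-0.748, 0.002, -0.316], [0, -0.0472, 0]]
[[-0.776, 0.002, -0.241], [0, -0.0472, 0]]
[[-0.796, 0.002, -0.163], [0, -0.0472, 0]]
[[-0.808, 0.002, -0.084], [0, -0.0472, 0]]
[[-0.812, 0.002, -0.004], [0, -0.0472, 0]]
[[-0.809, 0.001, 0.076], [0, -0.0472, 0]]
[[-0.797, 0.001, 0.156], [0, -0.0472, 0]]
[[-0.778, 0.001, 0.233], [0, -0.0472, 0]]
[[-0.751, 0.001, 0.309], [0, -0.0472, 0]]
[[-0.717, 0.001, 0.382], [0, -0.0472, 0]]
[[-0.676, 0.001, 0.45], [0, -0.0472, 0]]
[[-0.628, 0.001, 0.515], [0, -0.0472, 0]]
[[-0.574, 0.001, 0.574], [0, -0.0472, 0]]
[[-0.515, 0.001, 0.628], [0, -0.0472, 0]]
[[-0.45, 0.001, 0.676], [0, -0.0472, 0]]
[[-0.381, 0.001, 0.717], [0, -0.0472, 0]]
[[-0.309, 0.001, 0.751], [0, -0.0472, 0]]
[[-0.233, 0.001, 0.778], [0, -0.0472, 0]]
[[-0.155, 0.001, 0.797], [0, -0.0472, 0]]
[[-0.076, 0.001, 0.809], [0, -0.0472, 0]]
[[0.004, 0.001, 0.812], [0, -0.0472, 0]]
[[0.084, 0.001, 0.808], [0, -0.0472, 0]]
[[0.163, 0.001, 0.796], [0, -0.0472, 0]]
[[0.241, 0.001, 0.776], [0, -0.0472, 0]]
```

Emit:
{"method": "play_rows", "body": {"series": [[[-0.71,0,-0.39],[0,-0.047,0]],[[-0.75,0,-0.32],[0,-0.047,0]],[[-0.78,0,-0.24],[0,-0.047,0]],[[-0.8,0,-0.16],[0,-0.047,0]],[[-0.81,0,-0.08],[0,-0.047,0]]], "grip": -1}}

```text
time: 0.57
ee_pos: [0.2435, -0.4456, 0.2294]
orientation: [-0.761, 1.735, -1.729]
force: [0.1, 0.5, -0.2]
width: 0.0854
```

Emit:
{"method": "play_rows", "body": {"series": [[[-0.81,0,0],[0,-0.047,0]],[[-0.81,0,0.08],[0,-0.047,0]],[[-0.8,0,0.16],[0,-0.047,0]],[[-0.78,0,0.23],[0,-0.047,0]],[[-0.75,0,0.31],[0,-0.047,0]]]}}

```text
time: 0.98
ee_pos: [0.3138, -0.3653, 0.2287]
orientation: [-1.093, 1.377, -1.369]
force: [0.1, 0.6, -0.7]
width: 0.0853
```

Emit:
{"method": "play_rows", "body": {"series": [[[-0.72,0,0.38],[0,-0.047,0]],[[-0.68,0,0.45],[0,-0.047,0]],[[-0.63,0,0.51],[0,-0.047,0]],[[-0.57,0,0.57],[0,-0.047,0]],[[-0.51,0,0.63],[0,-0.047,0]]]}}

```text
time: 1.4
ee_pos: [0.382, -0.2832, 0.2283]
orientation: [-1.331, 0.996, -0.986]
force: [-0.3, 0.1, 0.1]
width: 0.0853
```

Emit:
{"method": "play_rows", "body": {"series": [[[-0.45,0,0.68],[0,-0.047,0]],[[-0.38,0,0.72],[0,-0.047,0]],[[-0.31,0,0.75],[0,-0.047,0]],[[-0.23,0,0.78],[0,-0.047,0]],[[-0.16,0,0.8],[0,-0.047,0]]]}}

```text
time: 1.82
ee_pos: [0.4485, -0.1995, 0.2278]
orientation: [-1.484, 0.6, -0.59]
force: [1.1, -0.9, -0.6]
width: 0.0856
```

Emit:
{"method": "play_rows", "body": {"series": [[[-0.08,0,0.81],[0,-0.047,0]],[[0,0,0.81],[0,-0.047,0]],[[0.08,0,0.81],[0,-0.047,0]],[[0.16,0,0.8],[0,-0.047,0]],[[0.24,0,0.78],[0,-0.047,0]]]}}

```text
time: 2.23
ee_pos: [0.5126, -0.1138, 0.2272]
orientation: [-1.556, 0.196, -0.185]
force: [-0.0, -0.3, -0.5]
width: 0.0854
```

Run:
```python
from h import *
im,T=snap("wrist","wr1"); print(T.round(4),yaw(T))
L=onplane("top",(318.5,216),.089)
print(proj("wrist",L,T))
plan([L[0],L[1],.23],70,5)
```

```text
[[ 0.9705 -0.0064  0.2408  0.5126]
 [-0.2408  0.0068  0.9706 -0.1138]
 [-0.0078 -1.      0.005   0.2272]
 [ 0.      0.      0.      1.    ]] 76.0646105498984
[222.69070387 195.71256652]
from [ 0.5141 -0.1115  0.2272] 76.57 dyaw -6.57
[[0.118, -0.025, -0.286], [0, np.float64(0.0109), 0]]
[[0.124, -0.025, -0.283], [0, np.float64(0.0109), 0]]
[[0.131, -0.025, -0.28], [0, np.float64(0.0109), 0]]
[[0.137, -0.025, -0.277], [0, np.float64(0.0109), 0]]
[[0.143, -0.025, -0.274], [0, np.float64(0.0109), 0]]
```

View pics/wr1.png

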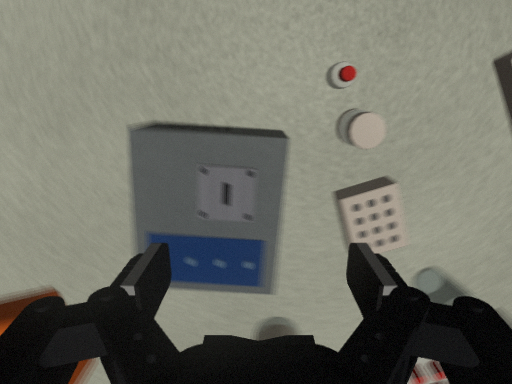

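The wrist picture shows the plate at about (227,193) with its slot at (226,194). I'll take a second look while standing still and measure the slot.

Run:
```python
from h import *
im,T=snap("wrist","wr2"); print(T[:3,3].round(4),yaw(T),bot.sense()["qvel"].round(3))
g=cv2.cvtColor(im,cv2.COLOR_BGR2GRAY)
G=g[160:235,180:275]; pl=(G>95).astype(np.uint8)
print(np.unique(G//10,return_counts=True))
u,v=proj("wrist",onplane("top",(318.5,216),.089),T); print(u,v)
def blobs(m,z,ox,oy,lo):
  cs,_=cv2.findContours(m,cv2.RETR_EXTERNAL,cv2.CHAIN_APPROX_NONE)
  for c in cs:
    if cv2.contourArea(c)>lo:
      c=c+[[[ox,oy]]]; r=cv2.minAreaRect(c.astype(np.float32)); b=cv2.boxPoints(r)
      W=np.array([onplane("wrist",q,z,T) for q in b]); e=W[1]-W[0],W[2]-W[1]
      print(np.round(r[0],1),np.round(r[1],1),W.mean(0).round(4),[(round(np.linalg.norm(x)*1000,1),round(np.degrees(np.arctan2(x[1],x[0])),1)) for x in e])
blobs((G<60).astype(np.uint8),.089,180,160,15)
cv2.imwrite("pics/c2.png",cv2.resize(G,None,fx=6,fy=6,interpolation=cv2.INTER_CUBIC))
```

```text
[ 0.5141 -0.1115  0.2272] 76.56604126925251 [-0.051 -0.017  0.026 -0.015 -0.003  0.081]
(array([ 2,  3,  4,  5,  6,  7,  8,  9, 10, 11, 12, 13, 14], dtype=uint8), array([  97,   32,  130,   60,   63,   64, 2609, 1773, 2260,   17,    6,
          3,   11]))
219.7260570533096 194.3771032134121
[195.5 233. ] [ 2. 31.] [ 0.5537 -0.1844  0.089 ] [(np.float64(31.3), np.float64(76.6)), (np.float64(2.2), np.float64(-16.1))]
[240.5 214. ] [4. 5.] [ 0.5445 -0.1353  0.089 ] [(np.float64(4.9), np.float64(76.4)), (np.float64(4.2), np.float64(-14.3))]
[196.  210.5] [5. 4.] [ 0.5307 -0.1769  0.089 ] [(np.float64(3.9), np.float64(76.5)), (np.float64(5.2), np.float64(-16.8))]
[219.8 190.5] [ 6.8 21.3] [ 0.5165 -0.1487  0.089 ] [(np.float64(21.4), np.float64(161.1)), (np.float64(6.5), np.float64(72.9))]
[244.  170.5] [5. 4.] [ 0.5028 -0.1211  0.089 ] [(np.float64(3.8), np.float64(76.4)), (np.float64(4.8), np.float64(-14.1))]
[197.5 166.5] [5. 5.] [ 0.4887 -0.1627  0.089 ] [(np.float64(4.7), np.float64(76.3)), (np.float64(4.8), np.float64(-16.5))]
```

View pics/c2.png

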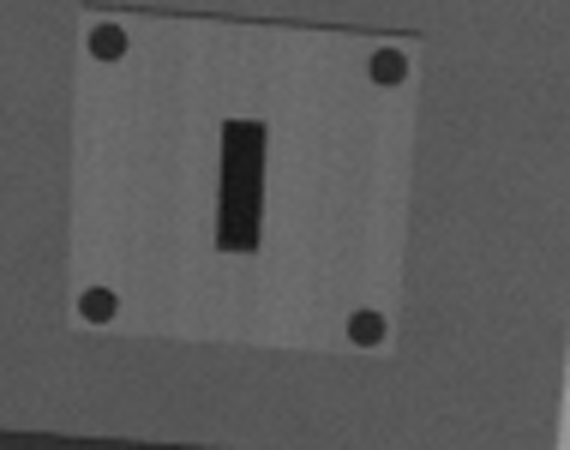

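The slot is clearly visible: its centre is at crop pixel (241,185), which gives world (0.5165, -0.1487). Its direction is -18.8°. Next I'll go above the key.

```bash
cat >> h.py <<'E'
def down(yw):
    c,s=np.cos(np.radians(yw)),np.sin(np.radians(yw)); return np.array([[s,0,c],[-c,0,s],[0,-1,0.]])
def plan(p,yw,n):
    T=pose(); A=R.from_matrix(T[:3,:3]); rv=(A.inv()*R.from_matrix(down(yw))).as_rotvec()
    dp=(np.array(p)-T[:3,3])/n; print("from",T[:3,3].round(4),round(yaw(T),2),"F",bot.sense()["force"].round(1))
    for i in range(n):
        s=(A*R.from_rotvec(rv*i/n)).inv().apply(dp)/.025
        print([s.round(3).tolist(),(np.degrees(rv)/n/120).round(4).tolist()])
E
python3 - <<'E'
from h import *
plan([.50,.211,.20],103.2,15)
E
```

```text
from [ 0.5132 -0.1129  0.2271] 76.09 F [-0.2  0.4  0.3]
[[-0.241, 0.079, 0.83], [-0.0002, -0.0151, -0.0002]]
[[-0.215, 0.078, 0.837], [-0.0002, -0.0151, -0.0002]]
[[-0.188, 0.078, 0.843], [-0.0002, -0.0151, -0.0002]]
[[-0.162, 0.077, 0.849], [-0.0002, -0.0151, -0.0002]]
[[-0.135, 0.077, 0.853], [-0.0002, -0.0151, -0.0002]]
[[-0.108, 0.076, 0.857], [-0.0002, -0.0151, -0.0002]]
[[-0.081, 0.076, 0.86], [-0.0002, -0.0151, -0.0002]]
[[-0.054, 0.075, 0.863], [-0.0002, -0.0151, -0.0002]]
[[-0.027, 0.075, 0.864], [-0.0002, -0.0151, -0.0002]]
[[0.001, 0.075, 0.864], [-0.0002, -0.0151, -0.0002]]
[[0.028, 0.074, 0.864], [-0.0002, -0.0151, -0.0002]]
[[0.055, 0.074, 0.863], [-0.0002, -0.0151, -0.0002]]
[[0.082, 0.073, 0.86], [-0.0002, -0.0151, -0.0002]]
[[0.109, 0.073, 0.857], [-0.0002, -0.0151, -0.0002]]
[[0.136, 0.073, 0.854], [-0.0002, -0.0151, -0.0002]]
```

Emit:
{"method": "play_rows", "body": {"series": [[[-0.24,0.08,0.83],[0,-0.015,0]],[[-0.21,0.08,0.84],[0,-0.015,0]],[[-0.19,0.08,0.84],[0,-0.015,0]],[[-0.16,0.08,0.85],[0,-0.015,0]],[[-0.13,0.08,0.85],[0,-0.015,0]]]}}

```text
time: 2.75
ee_pos: [0.508, -0.006, 0.2167]
orientation: [-1.564, 0.08, -0.068]
force: [0.9, 0.2, 0.0]
width: 0.0857
```

Emit:
{"method": "play_rows", "body": {"series": [[[-0.11,0.08,0.86],[0,-0.015,0]],[[-0.08,0.08,0.86],[0,-0.015,0]],[[-0.05,0.08,0.86],[0,-0.015,0]],[[-0.03,0.08,0.86],[0,-0.015,0]],[[0,0.08,0.86],[0,-0.015,0]]]}}

```text
time: 3.17
ee_pos: [0.5025, 0.1035, 0.2063]
orientation: [-1.565, -0.037, 0.052]
force: [1.2, 0.6, -0.2]
width: 0.0855
```

Emit:
{"method": "play_rows", "body": {"series": [[[0.03,0.07,0.86],[0,-0.015,0]],[[0.06,0.07,0.86],[0,-0.015,0]],[[0.08,0.07,0.6],[0,-0.015,0]],[[0,0,0],[0,0,0]],[[0,0,0],[0,0,0]]]}}

```text
time: 3.58
ee_pos: [0.5001, 0.1643, 0.2001]
orientation: [-1.563, -0.108, 0.125]
force: [-0.3, -0.8, -0.2]
width: 0.0855
```

Run:
```python
from h import *
im,T=snap("wrist","wr3"); print(T.round(4),yaw(T),bot.sense()["qvel"].round(3))
print(proj("wrist",[.50,.211,.078],T),proj("wrist",[.573,.228,.078],T))
```

```text
[[ 0.9889 -0.0117 -0.1478  0.5001]
 [ 0.1479  0.0039  0.989   0.1643]
 [-0.011  -0.9999  0.0056  0.2001]
 [ 0.      0.      0.      1.    ]] 98.49968264166223 [-0.015 -0.003 -0.001  0.     0.    -0.008]
[307.5439941  191.28518558] [310.07656845 264.06607175]
```

View pics/wr3.png

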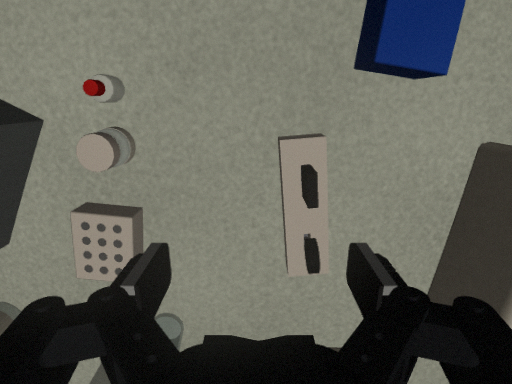

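Run:
```python
from h import *
plan([.50,.211,.17],103.2,4)
```

```text
from [0.5002 0.164  0.2001] 98.47 F [-0.5  0.  -0.6]
[[0.071, 0.303, 0.463], [-0.0007, -0.0098, -0.0013]]
[[0.08, 0.303, 0.462], [-0.0007, -0.0098, -0.0013]]
[[0.088, 0.302, 0.461], [-0.0007, -0.0098, -0.0013]]
[[0.097, 0.302, 0.459], [-0.0007, -0.0098, -0.0013]]
```

Emit:
{"method": "play_rows", "body": {"series": [[[0.07,0.3,0.46],[-0.0007,-0.01,-0.0013]],[[0.08,0.3,0.46],[-0.0007,-0.01,-0.0013]],[[0.09,0.3,0.46],[-0.0007,-0.01,-0.0013]],[[0.1,0.3,0.46],[-0.0007,-0.01,-0.0013]],[[0,0,0],[0,0,0]]]}}

```text
time: 4.05
ee_pos: [0.5005, 0.2122, 0.1671]
orientation: [-1.564, -0.184, 0.182]
force: [-0.5, -0.8, -1.3]
width: 0.0856
```

Emit:
{"method": "play_rows", "body": {"series": [[[0,0,0],[0,0,0]],[[0,0,0],[0,0,0]],[[0,0,0],[0,0,0]],[[0,0,0],[0,0,0]],[[0,0,0],[0,0,0]]]}}

```text
time: 4.47
ee_pos: [0.5002, 0.2127, 0.1665]
orientation: [-1.564, -0.184, 0.184]
force: [0.7, 0.2, -1.0]
width: 0.0854
```

Run:
```python
from h import *
im,T=snap("wrist","wr4"); print(T.round(4),yaw(T),bot.sense()["qvel"].round(3))
u=proj("wrist",[.50,.211,.06],T).astype(int); print(u)
x0,y0=u[0]-60,u[1]-70
C=im[y0:y0+160,x0:x0+120]; print(x0,y0)
cv2.imwrite("pics/c4.png",cv2.resize(C,None,fx=3.7,fy=3.7,interpolation=cv2.INTER_CUBIC))
```

```text
[[ 9.727e-01  3.000e-04 -2.319e-01  5.002e-01]
 [ 2.319e-01 -1.100e-03  9.727e-01  2.127e-01]
 [ 1.000e-04 -1.000e+00 -1.100e-03  1.665e-01]
 [ 0.000e+00  0.000e+00  0.000e+00  1.000e+00]] 103.40823717778808 [ 0.003 -0.002  0.002 -0.001 -0.    -0.001]
[255 187]
195 117
```

View pics/c4.png

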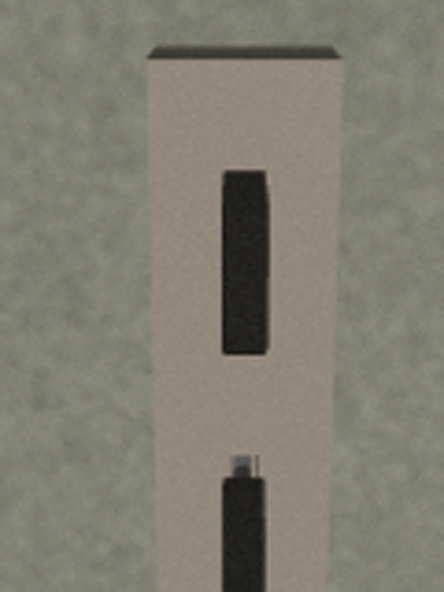

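The near key's bow spans crop pixels (222–267, 170–354). Its edges line up with the picture, so the tool yaw is right.

Run:
```python
from h import *
T=np.load("pics/wr4_T.npy"); g=cv2.imread("pics/wr4.png").min(2)
S=g[160:216,240:285]<70; S=cv2.morphologyEx(S.astype(np.uint8),cv2.MORPH_OPEN,np.ones((3,3))); ys,xs=np.nonzero(S); ys+=160; xs+=240
print(xs.min(),xs.max(),ys.min(),ys.max())
tt=lambda p:(np.linalg.inv(T)@np.append(p,1))[:3].round(4)
for u in (xs.min()-.5,xs.max()+.5): print("side",tt(onplane("wrist",(u,195),.078,T)))
cu=(xs.min()+xs.max())/2
print("far",tt(onplane("wrist",(cu,ys.max()+.5),.078,T)),"near",tt(onplane("wrist",(cu,ys.min()-.5),.042,T)),tt(onplane("wrist",(cu,ys.min()-.5),.078,T)))
r=g[:,:]
# rest edges at z=.03
for y in (150,190,220):
  row=(cv2.GaussianBlur(cv2.imread("pics/wr4.png"),(3,3),0)[y].astype(int)); d=row[:,2]-row[:,1]
  m=np.nonzero(d[200:320]>4)[0]+200; print(y,m.min(),m.max(),tt(onplane("wrist",(m.min(),y),.03,T)),tt(onplane("wrist",(m.max(),y),.03,T)))
```

```text
255 267 163 212
side [ 0.0007  0.0885 -0.0023]
side [0.0007 0.0885 0.0081]
far [0.0156 0.0885 0.0029] near [-0.018   0.1245  0.0032] [-0.0257  0.0885  0.0028]
150 235 286 [-0.0272  0.1365 -0.0207] [-0.0272  0.1364  0.0262]
190 236 285 [ 0.0113  0.1365 -0.0206] [0.0113 0.1364 0.0263]
220 236 284 [ 0.0423  0.1365 -0.0213] [0.0423 0.1364 0.0261]
```

Emit:
{"method": "play_rows", "body": {"series": [[[-0.05,0.6,0.11],[0,0,0]],[[0,0.9,0],[0,0,0]],[[0,0.9,0],[0,0,0]],[[0,0.9,0],[0,0,0]],[[0,0.7,0],[0,0,0]]]}}

```text
time: 4.93
ee_pos: [0.5026, 0.2152, 0.0687]
orientation: [-1.562, -0.192, 0.172]
force: [0.1, -0.3, -0.1]
width: 0.0851
```

Emit:
{"method": "play_rows", "body": {"series": [[[0,0.4,0],[0,0,0]],[[0,0.2,0],[0,0,0]],[[0,0,0],[0,0,0]],[[0,0,0],[0,0,0]],[[0,0,0],[0,0,0]]]}}

```text
time: 5.35
ee_pos: [0.5024, 0.2144, 0.0516]
orientation: [-1.562, -0.189, 0.173]
force: [0.6, 1.0, 0.3]
width: 0.0853
```

Run:
```python
from h import *
T0=np.load("pics/wr4_T.npy"); t=(T0@[-.0013,0,.0028,1])[:3]; t[2]=.042; print(t)
plan(t,103.4,1); print(bot.sense()["ee_pos"])
```

```text
[0.49826258 0.21510556 0.042     ]
from [0.5024 0.2144 0.0516] 103.21 F [0.6 1.  0.3]
[[-0.157, 0.382, 0.066], [0.0002, -0.0016, 0.0046]]
[0.50238274 0.21437114 0.05160029]
```

Emit:
{"method": "play_rows", "body": {"series": [[[-0.1,0.2,0.04],[0,-0.001,0.003]],[[-0.06,0.18,0.03],[0,-0.001,0.002]],[[0,0,0],[0,0,0]],[[0,0,0],[0,0,0]],[[0,0,0],[0,0,0]]]}}

```text
time: 5.77
ee_pos: [0.4991, 0.2158, 0.0438]
orientation: [-1.563, -0.187, 0.183]
force: [-0.2, 0.3, 0.4]
width: 0.0853
```

Run:
```python
from h import *
plan([.4983,.2151,.042],103.4,1)
```

```text
from [0.4991 0.2158 0.0438] 103.49 F [-0.2  0.3  0.4]
[[-0.039, 0.071, -0.02], [0.0, 0.0008, 0.0012]]
```

Emit:
{"method": "play_rows", "body": {"series": [[[-0.04,0.07,-0.02],[0,0,0.0012]],[[0,0,0],[0,0,0]],[[0,0,0],[0,0,0]],[[0,0,0],[0,0,0]],[[0,0,0],[0,0,0]]]}}

```text
time: 6.18
ee_pos: [0.4984, 0.2151, 0.0422]
orientation: [-1.563, -0.185, 0.185]
force: [0.1, -0.6, 1.0]
width: 0.0856
```

Emit:
{"method": "play_rows", "body": {"series": [[[0,0,0],[0,0,0]],[[0,0,0],[0,0,0]],[[0,0,0],[0,0,0]],[[0,0,0],[0,0,0]],[[0,0,0],[0,0,0]]], "grip": 1}}

```text
time: 6.6
ee_pos: [0.4985, 0.2151, 0.0423]
orientation: [-1.563, -0.185, 0.184]
force: [-0.5, -0.4, 0.6]
width: 0.0257
```

Emit:
{"method": "play_rows", "body": {"series": [[[0,0,0],[0,0,0]],[[0,0,0],[0,0,0]],[[0,0,0],[0,0,0]],[[0,0,0],[0,0,0]],[[0,0,0],[0,0,0]]]}}

```text
time: 7.02
ee_pos: [0.4985, 0.2151, 0.0423]
orientation: [-1.563, -0.185, 0.184]
force: [0.7, -1.0, 0.2]
width: 0.0093
```

Run:
```python
from h import *
T=pose(); np.save("grip_T.npy",T); print(T.round(4)); s=bot.sense(); print(s["width"],s["force"],s["ft_torque"])
```

```text
[[ 9.724e-01  5.000e-04 -2.332e-01  4.985e-01]
 [ 2.332e-01  2.000e-04  9.724e-01  2.151e-01]
 [ 6.000e-04 -1.000e+00  0.000e+00  4.230e-02]
 [ 0.000e+00  0.000e+00  0.000e+00  1.000e+00]]
0.009293444204536054 [ 0.72165131 -1.0187815   0.2059726 ] [-0.01094143 -0.00208032 -0.00643894]
```

Emit:
{"method": "play_rows", "body": {"series": [[[0,-0.2,0],[0,0,0]],[[0,-0.25,0],[0,0,0]],[[0,-0.3,0],[0,0,0]],[[0,-0.4,0],[0,0,0]],[[0,-0.7,0],[0,0,0]]]}}

```text
time: 7.43
ee_pos: [0.4968, 0.2145, 0.0894]
orientation: [-1.564, -0.181, 0.188]
force: [-0.0, -0.4, -0.1]
width: 0.0095
```

Emit:
{"method": "play_rows", "body": {"series": [[[0,-0.8,0],[0,0,0]],[[0,-0.8,0],[0,0,0]],[[0,-0.8,0],[0,0,0]],[[0,-0.5,0],[0,0,0]],[[0,0,0],[0,0,0]]]}}

```text
time: 7.85
ee_pos: [0.4982, 0.215, 0.1732]
orientation: [-1.562, -0.187, 0.183]
force: [-0.0, 0.6, -2.0]
width: 0.0095
```

Run:
```python
from h import *
s=bot.sense(); print(s["width"])
plan([.5165,-.1487,.17],71.25,17)
```

```text
0.00947377368865864
from [0.4982 0.215  0.1732] 103.49 F [-0.   0.6 -2. ]
[[-0.158, 0.007, -0.842], [-0.0, 0.0158, 0.0001]]
[[-0.13, 0.007, -0.847], [-0.0, 0.0158, 0.0001]]
[[-0.102, 0.007, -0.851], [-0.0, 0.0158, 0.0001]]
[[-0.073, 0.007, -0.854], [-0.0, 0.0158, 0.0001]]
[[-0.045, 0.007, -0.856], [-0.0, 0.0158, 0.0001]]
[[-0.017, 0.007, -0.857], [-0.0, 0.0158, 0.0001]]
[[0.012, 0.007, -0.857], [-0.0, 0.0158, 0.0001]]
[[0.04, 0.007, -0.856], [-0.0, 0.0158, 0.0001]]
[[0.068, 0.007, -0.854], [-0.0, 0.0158, 0.0001]]
[[0.096, 0.007, -0.851], [-0.0, 0.0158, 0.0001]]
[[0.125, 0.007, -0.848], [-0.0, 0.0158, 0.0001]]
[[0.153, 0.008, -0.843], [-0.0, 0.0158, 0.0001]]
[[0.18, 0.008, -0.838], [-0.0, 0.0158, 0.0001]]
[[0.208, 0.008, -0.831], [-0.0, 0.0158, 0.0001]]
[[0.235, 0.008, -0.824], [-0.0, 0.0158, 0.0001]]
[[0.263, 0.008, -0.816], [-0.0, 0.0158, 0.0001]]
[[0.289, 0.008, -0.807], [-0.0, 0.0158, 0.0001]]
```

Emit:
{"method": "play_rows", "body": {"series": [[[-0.16,0.01,-0.84],[0,0.016,0]],[[-0.13,0.01,-0.85],[0,0.016,0]],[[-0.1,0.01,-0.85],[0,0.016,0]],[[-0.07,0.01,-0.85],[0,0.016,0]],[[-0.04,0.01,-0.86],[0,0.016,0]]]}}

```text
time: 8.27
ee_pos: [0.5031, 0.1076, 0.1736]
orientation: [-1.568, -0.058, 0.048]
force: [0.6, 0.2, -1.4]
width: 0.0092
```

Emit:
{"method": "play_rows", "body": {"series": [[[-0.02,0.01,-0.86],[0,0.016,0]],[[0.01,0.01,-0.86],[0,0.016,0]],[[0.04,0.01,-0.86],[0,0.016,0]],[[0.07,0.01,-0.85],[0,0.016,0]],[[0.1,0.01,-0.85],[0,0.016,0]]]}}

```text
time: 8.68
ee_pos: [0.5061, -0.0048, 0.1713]
orientation: [-1.566, 0.081, -0.089]
force: [-0.5, 0.2, -0.7]
width: 0.0093
```

Emit:
{"method": "play_rows", "body": {"series": [[[0.12,0,-0.85],[0,0.016,0]],[[0.15,0,-0.84],[0,0.016,0]],[[0.18,0,-0.84],[0,0.016,0]],[[0.21,0,-0.6],[0,0.016,0]],[[0,0,0],[0,0,0]]]}}

```text
time: 9.1
ee_pos: [0.5085, -0.0917, 0.1701]
orientation: [-1.559, 0.197, -0.202]
force: [0.3, 0.3, -0.4]
width: 0.0092
```

Run:
```python
from h import *
s=bot.sense(); print(s["width"])
plan([.5165,-.1487,.155],71.25,4)
```

```text
0.009163443487481786
from [ 0.5085 -0.0917  0.1701] 75.45 F [ 0.3  0.3 -0.4]
[[0.22, 0.15, -0.532], [-0.0004, 0.0087, 0.0003]]
[[0.23, 0.15, -0.528], [-0.0004, 0.0087, 0.0003]]
[[0.24, 0.15, -0.523], [-0.0004, 0.0087, 0.0003]]
[[0.25, 0.151, -0.518], [-0.0004, 0.0087, 0.0003]]
```

Emit:
{"method": "play_rows", "body": {"series": [[[0.22,0.15,-0.53],[0,0.009,0]],[[0.23,0.15,-0.53],[0,0.009,0]],[[0.24,0.15,-0.52],[0,0.009,0]],[[0.25,0.15,-0.52],[0,0.009,0]],[[0,0,0],[0,0,0]]]}}

```text
time: 9.52
ee_pos: [0.5162, -0.151, 0.1533]
orientation: [-1.551, 0.259, -0.262]
force: [0.7, -0.1, -1.1]
width: 0.0091
```

Emit:
{"method": "play_rows", "body": {"series": [[[0,0,0],[0,0,0]],[[0,0,0],[0,0,0]],[[0,0,0],[0,0,0]],[[0,0,0],[0,0,0]],[[0,0,0],[0,0,0]]]}}

```text
time: 9.93
ee_pos: [0.516, -0.1505, 0.1528]
orientation: [-1.551, 0.26, -0.261]
force: [-0.5, 0.9, 0.7]
width: 0.009
```

Run:
```python
from h import *
plan([.5165,-.1487,.155],71.25,1)
im,T=snap("wrist","wr5")
u=proj("wrist",[.5165,-.1487,.089],T).astype(int); print(u)
x0,y0=u[0]-60,u[1]-60; print(x0,y0)
cv2.imwrite("pics/c5.png",cv2.resize(im[y0:y0+120,x0:x0+120],None,fx=5,fy=5,interpolation=cv2.INTER_CUBIC))
```

```text
from [ 0.516  -0.1505  0.1528] 70.97 F [-0.5  0.9  0.7]
[[-0.005, -0.089, 0.075], [-0.0021, -0.0023, 0.0]]
[259 205]
199 145
```

View pics/c5.png

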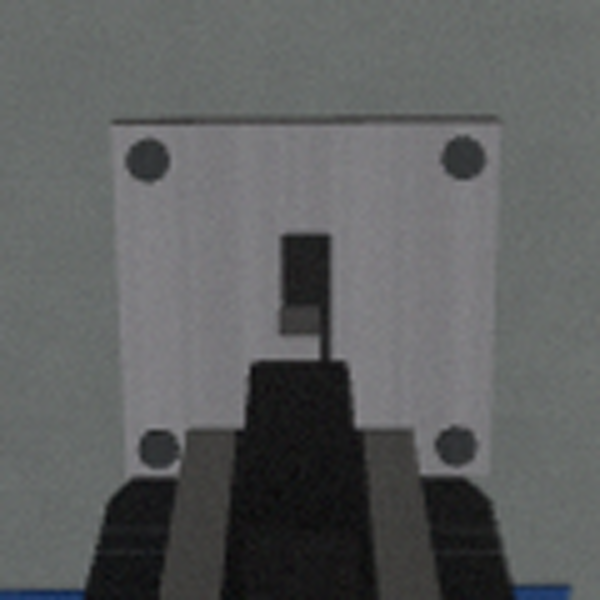

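The crop shows the plate with the slot at about x 281–330 and its near end at y 234. The held bit's end face sits at x 279–322, with its tip edge at y 305.

Run:
```python
from h import *
T=np.load("pics/wr5_T.npy"); tt=lambda p:(np.linalg.inv(T)@np.append(p,1))[:3].round(4)
q=lambda x,y:(199+x/5-.4,145+y/5-.4)
zt=T[2,3]-.0343
for n,p,z in (("tipL",(279,305),zt),("tipR",(322,305),zt),("slotL",(281,234),.089),("slotR",(330.5,234),.089),("slotR2",(329,330),.089),
 ("s1",(148,160),.089),("s2",(463,158),.089),("s3",(159,449),.089),("s4",(456,446),.089)):
  w=onplane("wrist",q(*p),z,T); print(n,tt(w),w.round(4))
```

```text
tipL [-0.0106  0.0343 -0.0017] [ 0.5054 -0.1485  0.1185]
tipR [-0.0106  0.0343  0.0035] [ 0.5072 -0.1435  0.1185]
slotL [-0.0106  0.0638 -0.0018] [ 0.5055 -0.1485  0.089 ]
slotR [-0.0106  0.0638  0.0052] [ 0.5078 -0.1419  0.089 ]
slotR2 [0.004  0.0638 0.005 ] [ 0.5215 -0.1468  0.089 ]
s1 [-0.0214  0.0637 -0.0203] [ 0.4892 -0.1625  0.089 ]
s2 [-0.0216  0.0639  0.0236] [ 0.5034 -0.1209  0.089 ]
s3 [ 0.0228  0.0637 -0.02  ] [ 0.5311 -0.1766  0.089 ]
s4 [0.0224 0.0639 0.024 ] [ 0.5451 -0.1349  0.089 ]
```

Run:
```python
from h import *
T=np.load("pics/wr5_T.npy"); sl=(T@[.0004,.0638,.0017,1])[:3]; D=down(71.35)
p=sl-D@np.array([-.0006,0,.0009]); p[2]=.13; print("slot",sl,"tcp",p); np.save("lockxy.npy",p)
plan(p,71.35,3)
```

```text
slot [ 0.51703286 -0.14876013  0.08897075] tcp [ 0.51731355 -0.14980474  0.13      ]
from [ 0.516  -0.1505  0.1528] 70.98 F [-0.2  0.2  0.1]
[[0.013, 0.304, 0.013], [-0.0007, -0.001, 0.0]]
[[0.013, 0.304, 0.013], [-0.0007, -0.001, 0.0]]
[[0.014, 0.304, 0.014], [-0.0007, -0.001, 0.0]]
```

Emit:
{"method": "play_rows", "body": {"series": [[[0.013,0.3,0.013],[-0.0007,-0.001,0]],[[0.013,0.3,0.013],[-0.0007,-0.001,0]],[[0.014,0.25,0.014],[-0.0007,-0.001,0]],[[0,0,0],[0,0,0]],[[0,0,0],[0,0,0]]]}}

```text
time: 10.4
ee_pos: [0.5173, -0.1489, 0.129]
orientation: [-1.556, 0.254, -0.254]
force: [-0.6, 0.2, -0.7]
width: 0.0095
```

Run:
```python
from h import *
p=np.load("lockxy.npy"); p[2]=.128; plan(p,71.35,1)
```

```text
from [ 0.5173 -0.1489  0.129 ] 71.45 F [-0.6  0.2 -0.7]
[[0.011, 0.041, -0.035], [0.0002, 0.0008, -0.0001]]
```

Emit:
{"method": "play_rows", "body": {"series": [[[0.011,0.04,-0.035],[0,0.0008,0]],[[0,0.04,0],[0,0,0]],[[0,0.04,0],[0,0,0]],[[0,0,0],[0,0,0]],[[0,0,0],[0,0,0]]]}}

```text
time: 10.82
ee_pos: [0.5174, -0.15, 0.1257]
orientation: [-1.556, 0.256, -0.255]
force: [-0.5, 0.9, -0.4]
width: 0.0089
```

Run:
```python
from h import *
p=np.load("lockxy.npy"); p[2]=.120; plan(p,71.35,1)
im,T=snap("wrist","wr6"); u=proj("wrist",[.517,-.1488,.089],T).astype(int); x0,y0=u[0]-50,u[1]-50; print(x0,y0)
cv2.imwrite("pics/c6.png",cv2.resize(im[y0:y0+80,x0:x0+100],None,fx=7,fy=7,interpolation=cv2.INTER_CUBIC))
```

```text
from [ 0.5174 -0.15    0.1257] 71.34 F [-0.5  0.9 -0.4]
[[-0.004, 0.23, 0.006], [0.0002, -0.0001, -0.0001]]
208 168
```

View pics/c6.png

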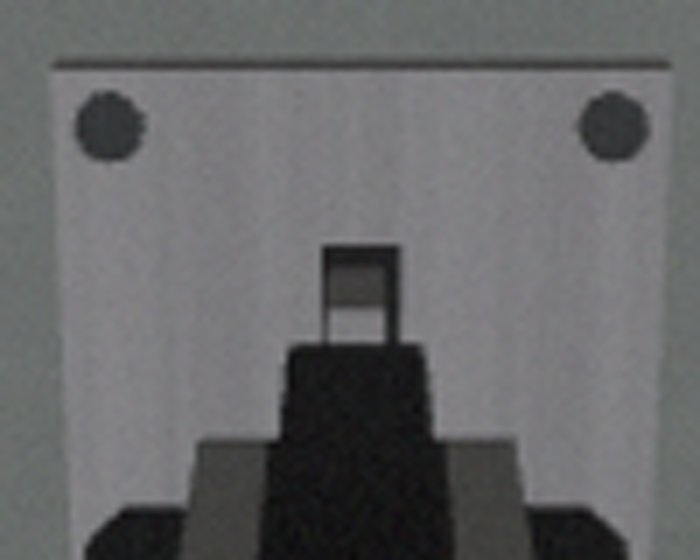

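The crop shows the bit (329–386) inside the slot outline (322–400), about 0.3 mm left of centre. I'll descend gently with that correction.

Emit:
{"method": "play_rows", "body": {"series": [[[0,0.06,0.012],[0,0,0]],[[0,0.06,0],[0,0,0]],[[0,0.06,0],[0,0,0]],[[0,0.06,0],[0,0,0]],[[0,0,0],[0,0,0]]]}}

```text
time: 11.28
ee_pos: [0.5176, -0.1498, 0.1195]
orientation: [-1.556, 0.255, -0.256]
force: [-0.3, -0.4, -0.6]
width: 0.0093
```

Run:
```python
from h import *
p=np.load("lockxy.npy"); p+=down(71.35)@np.array([0,0,.0003]); np.save("lockxy.npy",p); p[2]=.1063; plan(p,71.35,4); print(bot.sense()["ft_torque"].round(3))
```

```text
from [ 0.5176 -0.1498  0.1195] 71.33 F [-0.3 -0.4 -0.6]
[[-0.003, 0.132, 0.002], [0.0001, -0.0, 0.0001]]
[[-0.003, 0.132, 0.002], [0.0001, -0.0, 0.0001]]
[[-0.003, 0.132, 0.002], [0.0001, -0.0, 0.0001]]
[[-0.003, 0.132, 0.002], [0.0001, -0.0, 0.0001]]
[ 0.028 -0.049  0.04 ]
```

Emit:
{"method": "play_rows", "body": {"series": [[[0,0.08,0],[0,0,0]],[[0,0.08,0],[0,0,0]],[[0,0.08,0],[0,0,0]],[[0,0.08,0],[0,0,0]],[[0,0,0],[0,0,0]]]}}

```text
time: 11.7
ee_pos: [0.5176, -0.1497, 0.1105]
orientation: [-1.556, 0.255, -0.256]
force: [0.0, 0.3, -1.5]
width: 0.0094
```

Run:
```python
from h import *
p=np.load("lockxy.npy"); p[2]=.1063; plan(p,71.35,1); print(bot.sense()["ft_torque"].round(3))
```

```text
from [ 0.5176 -0.1497  0.1105] 71.34 F [ 0.   0.3 -1.5]
[[-0.009, 0.166, 0.006], [0.0002, -0.0001, 0.0001]]
[0.029 0.018 0.029]
```

Emit:
{"method": "play_rows", "body": {"series": [[[0,0.05,0],[0,0,0]],[[0,0.04,0],[0,0,0]],[[0,0.04,0],[0,0,0]],[[0,0,0],[0,0,0]],[[0,0,0],[0,0,0]]]}}

```text
time: 12.12
ee_pos: [0.5175, -0.1497, 0.1068]
orientation: [-1.556, 0.256, -0.256]
force: [-0.3, 0.2, -1.2]
width: 0.0093
```

Emit:
{"method": "play_rows", "body": {"series": [[[0,0.03,0],[0,0,0]],[[0,0.03,0],[0,0,0]],[[0,0,0],[0,0,0]],[[0,0,0],[0,0,0]],[[0,0,0],[0,0,0]]]}}

```text
time: 12.53
ee_pos: [0.518, -0.1499, 0.1066]
orientation: [-1.556, 0.254, -0.257]
force: [-0.1, 0.6, -0.9]
width: 0.009
```

Run:
```python
from h import *
p=np.load("lockxy.npy"); p[2]=.1063; plan(p,71.35,1); print(bot.sense()["ft_torque"].round(3))
```

```text
from [ 0.518  -0.1499  0.1066] 71.34 F [-0.1  0.6 -0.9]
[[-0.028, 0.01, 0.007], [0.0002, -0.0001, 0.0008]]
[-0.025  0.019  0.007]
```

Emit:
{"method": "play_rows", "body": {"series": [[[-0.02,0,0.007],[0,0,0.0008]],[[0,0,0],[0,0,0]],[[0,0,0],[0,0,0]],[[0,0.02,0],[0,0,0]],[[0,0.04,0],[0,0,0]]]}}

```text
time: 12.95
ee_pos: [0.5179, -0.1496, 0.1059]
orientation: [-1.556, 0.255, -0.256]
force: [-6.2, 1.4, 19.1]
width: 0.0094
```

Run:
```python
from h import *
p=np.load("lockxy.npy"); p[2]=.1063; plan(p,71.35,1); print(bot.sense()["ft_torque"].round(3))
```

```text
from [ 0.5179 -0.1496  0.1059] 71.34 F [-6.2  1.4 19.1]
[[-0.019, -0.016, -0.001], [0.0002, -0.0001, 0.0002]]
[0.367 1.228 0.002]
```

The floor is felt at 19 N, with tip height about 72 mm. I'll back off 1 mm and then start turning.

Emit:
{"method": "play_rows", "body": {"series": [[[-0.01,-0.04,0],[0,0,0]],[[0,0,0],[0,0,0]],[[0,0,0],[0,0,0]],[[0,0,0],[0,0,0]],[[0,0,0],[0,0,0]]]}}

```text
time: 13.37
ee_pos: [0.5177, -0.1496, 0.107]
orientation: [-1.556, 0.255, -0.256]
force: [0.4, 0.8, -0.9]
width: 0.0092
```

```bash
cat >> h.py <<'E'
K=np.array([-.0005,0,.0007])
def turnplan(yws,z=.1070,c=None):
    """shifts/turns for rows visiting yaws with the key centre kept over c"""
    if c is None: c=np.load("c.npy")
    T=pose(); M=T[:3,:3]; p=T[:3,3]
    for y in yws:
        D=down(y); q=c-D@K; q[2]=z
        s=M.T@(q-p)/.025; r=R.from_matrix(M.T@D).as_rotvec()
        print([s.round(3).tolist(),(np.degrees(r)/120).round(4).tolist()]); M,p=D,q
def feel(n=4):
    F=[];t=[]
    for _ in range(n):
        bot.camera("top"); s=bot.sense(); F.append(s["force"]); t.append(s["ft_torque"])
    T=pose(); print("yaw",yaw(T).round(2),"p",T[:3,3].round(4),"F",np.mean(F,0).round(1),"M",np.mean(t,0).round(3),"sd",np.std(t,0)[2].round(3),"q6",s["qpos"][5].round(2))
E
python3 - <<'E'
from h import *
feel(4)
p=np.load("lockxy.npy"); c=p+down(71.35)@K; np.save("c.npy",c)
plan([p[0],p[1],.107],71.35,1)
turnplan(71.35-np.arange(3.6,36.1,3.6))
E
```

```text
yaw 71.34 p [ 0.5177 -0.1496  0.1071] F [ 0.2  0.1 -0.5] M [0.021 0.002 0.01 ] sd 0.024 q6 -1.61
from [ 0.5177 -0.1496  0.1071] 71.34 F [ 0.3  0.1 -0.1]
[[-0.013, 0.004, -0.002], [0.0003, -0.0001, 0.0003]]
[[-0.014, 0.004, -0.003], [0.0003, 0.0299, 0.0003]]
[[-0.002, 0.0, -0.001], [0.0, 0.03, 0.0]]
[[-0.002, 0.0, -0.001], [0.0, 0.03, 0.0]]
[[-0.002, 0.0, -0.001], [0.0, 0.03, 0.0]]
[[-0.002, 0.0, -0.001], [0.0, 0.03, 0.0]]
[[-0.002, 0.0, -0.001], [0.0, 0.03, 0.0]]
[[-0.002, 0.0, -0.001], [0.0, 0.03, 0.0]]
[[-0.002, 0.0, -0.001], [0.0, 0.03, 0.0]]
[[-0.002, 0.0, -0.001], [0.0, 0.03, 0.0]]
[[-0.002, 0.0, -0.001], [0.0, 0.03, 0.0]]
```

Emit:
{"method": "play_rows", "body": {"series": [[[-0.01,0,0],[0,0.02,0]],[[0,0,0],[0,0.03,0]],[[-0.002,0,0],[0,0.03,0]],[[-0.002,0,0],[0,0.03,0]],[[-0.002,0,0],[0,0.03,0]]]}}

```text
time: 13.98
ee_pos: [0.5174, -0.1496, 0.1069]
orientation: [-1.515, 0.492, -0.493]
force: [-0.1, 0.8, -0.1]
width: 0.0092
```

Run:
```python
from h import *
feel(4)
turnplan([35.3+12,35.3+9,35.3+6,35.3+3,35.3])
```

```text
yaw 54.28 p [ 0.5174 -0.1495  0.107 ] F [ 0.2 -0.4 -0. ] M [-0.026  0.01   0.022] sd 0.044 q6 -1.31
[[-0.01, -0.002, -0.008], [0.0002, 0.0582, 0.0004]]
[[-0.001, 0.0, -0.001], [0.0, 0.025, 0.0]]
[[-0.001, 0.0, -0.001], [0.0, 0.025, 0.0]]
[[-0.001, 0.0, -0.001], [0.0, 0.025, 0.0]]
[[-0.001, 0.0, -0.001], [0.0, 0.025, 0.0]]
```

Emit:
{"method": "play_rows", "body": {"series": [[[-0.005,0,-0.004],[0,0.032,0]],[[-0.004,0,-0.004],[0,0.032,0]],[[-0.002,0,-0.001],[0,0.032,0]],[[-0.002,0,-0.001],[0,0.032,0]],[[-0.002,0,-0.001],[0,0.028,0]]]}}

```text
time: 14.6
ee_pos: [0.5173, -0.1496, 0.107]
orientation: [-1.441, 0.74, -0.743]
force: [-0.0, 0.2, -0.4]
width: 0.0091
```

Run:
```python
from h import *
feel(6)
turnplan([32,30])
```

```text
yaw 35.72 p [ 0.5173 -0.1496  0.107 ] F [ 0.  -0.7 -0.4] M [-0.071 -0.04   0.031] sd 0.033 q6 -0.99
[[-0.014, -0.0, -0.012], [-0.0002, 0.031, 0.0008]]
[[-0.001, 0.0, -0.001], [0.0, 0.0167, 0.0]]
```

Emit:
{"method": "play_rows", "body": {"series": [[[-0.01,0,-0.01],[0,0.009,0.0005]],[[0,0,0],[0,0.009,0]],[[0,0,0],[0,0.009,0]],[[0,0,0],[0,0.009,0]],[[0,0,0],[0,0.009,0]]]}}

```text
time: 15.32
ee_pos: [0.5172, -0.1496, 0.107]
orientation: [-1.412, 0.813, -0.816]
force: [1.5, -0.9, -0.2]
width: 0.0095
```

```bash
python3 -c "
from h import *
feel(6)"
```

```text
yaw 30.18 p [ 0.5172 -0.1496  0.107 ] F [ 0.7 -0.3 -0.4] M [-0.104 -0.14   0.044] sd 0.04 q6 -0.89
```

Emit:
{"method": "play_rows", "body": {"series": [[[0,0,0],[0,0,0]],[[0,0,0],[0,0,0]],[[0,0,0],[0,0,0]],[[0,0,0],[0,0.008,0]],[[0,0,0],[0,0.008,0]]]}}

```text
time: 16.03
ee_pos: [0.5172, -0.1496, 0.107]
orientation: [-1.402, 0.839, -0.841]
force: [0.1, 0.7, -0.5]
width: 0.0092
```

```bash
python3 -c "
from h import *
feel(6); turnplan([26])"
```

```text
yaw 28.28 p [ 0.5172 -0.1496  0.107 ] F [ 1.2 -0.5 -0.8] M [-0.069 -0.119  0.047] sd 0.012 q6 -0.86
[[-0.015, -0.0, -0.014], [-0.0005, 0.019, 0.0005]]
```

Emit:
{"method": "play_rows", "body": {"series": [[[0,0,0],[0,0,0]],[[0,0,0],[0,0,0]],[[0,0,0],[0,0,0]],[[0,0,0],[0,0.007,0]],[[0,0,0],[0,0.007,0]]]}}

```text
time: 16.75
ee_pos: [0.5172, -0.1496, 0.107]
orientation: [-1.393, 0.861, -0.863]
force: [1.4, -0.9, -0.3]
width: 0.0093
```

```bash
python3 -c "
from h import *
feel(6)"
```

```text
yaw 26.61 p [ 0.5172 -0.1496  0.107 ] F [ 0.8 -0.1 -1. ] M [-0.076 -0.101  0.048] sd 0.029 q6 -0.83
```

Emit:
{"method": "play_rows", "body": {"series": [[[0,0,0],[0,0,0]],[[0,0,0],[0,0,0]],[[0,0,0],[0,0,0]],[[0,0,0],[0,0.007,0]],[[0,0,0],[0,0.007,0]]]}}

```text
time: 17.47
ee_pos: [0.5172, -0.1496, 0.107]
orientation: [-1.383, 0.883, -0.885]
force: [0.8, -0.7, -0.9]
width: 0.009
```

```bash
python3 -c "
from h import *
feel(6)"
```

```text
yaw 24.94 p [ 0.5172 -0.1496  0.107 ] F [ 0.9  0.2 -0.6] M [-0.075 -0.121  0.045] sd 0.036 q6 -0.8
```

Emit:
{"method": "play_rows", "body": {"series": [[[0,0,0],[0,0,0]],[[0,0,0],[0,0,0]],[[0,0,0],[0,0,0]],[[0,0,0],[0,0.0075,0]],[[0,0,0],[0,0.0075,0]]]}}

```text
time: 18.18
ee_pos: [0.5172, -0.1496, 0.107]
orientation: [-1.373, 0.907, -0.909]
force: [1.0, 0.5, -0.6]
width: 0.0094
```

```bash
python3 -c "
from h import *
feel(6)"
```

```text
yaw 23.15 p [ 0.5172 -0.1496  0.107 ] F [ 0.7 -0.6 -0.6] M [-0.114 -0.117  0.017] sd 0.031 q6 -0.77
```

Emit:
{"method": "play_rows", "body": {"series": [[[0,0,0],[0,0,0]],[[0,0,0],[0,0,0]],[[0,0,0],[0,0,0]],[[0,0,0],[0,0.0075,0]],[[0,0,0],[0,0.0075,0]]]}}

```text
time: 18.9
ee_pos: [0.5172, -0.1496, 0.107]
orientation: [-1.362, 0.93, -0.933]
force: [0.7, -0.2, -0.1]
width: 0.0091
```

```bash
python3 -c "
from h import *
feel(6)"
```

```text
yaw 21.36 p [ 0.5172 -0.1496  0.107 ] F [ 0.6 -0.3 -0.9] M [-0.096 -0.1    0.077] sd 0.044 q6 -0.74
```

```bash
python3 -c "
from h import *
feel(8)"
```

```text
yaw 21.35 p [ 0.5172 -0.1496  0.107 ] F [ 0.7 -0.5 -0.9] M [-0.095 -0.113  0.093] sd 0.037 q6 -0.74
```

Emit:
{"method": "play_rows", "body": {"series": [[[0,0,0],[0,0,0]],[[0,0,0],[0,0,0]],[[0,0,0],[0,0,0]],[[0,0,0],[0,0.006,0]],[[0,0,0],[0,0.007,0]]]}}

```text
time: 20.02
ee_pos: [0.5172, -0.1496, 0.107]
orientation: [-1.352, 0.951, -0.953]
force: [1.1, -1.9, 0.5]
width: 0.0091
```

```bash
python3 -c "
from h import *
feel(8)"
```

```text
yaw 19.79 p [ 0.5172 -0.1496  0.107 ] F [ 0.6 -0.7 -0.6] M [-0.103 -0.108  0.136] sd 0.03 q6 -0.71
```

Emit:
{"method": "play_rows", "body": {"series": [[[0,0,0],[0,0,0]],[[0,0,0],[0,0,0]],[[0,0,0],[0,0,0]],[[0,0,0],[0,0.004,0]],[[0,0,0],[0,0.004,0]]]}}

```text
time: 20.83
ee_pos: [0.5172, -0.1496, 0.107]
orientation: [-1.346, 0.963, -0.965]
force: [-0.0, -0.4, -1.0]
width: 0.0094
```

```bash
python3 -c "
from h import *
feel(8); turnplan(np.arange(24,71.4,4.7))"
```

```text
yaw 18.83 p [ 0.5172 -0.1496  0.107 ] F [ 0.7 -0.3 -0.9] M [-0.097 -0.123  0.172] sd 0.035 q6 -0.7
[[-0.014, 0.001, -0.016], [-0.0006, -0.0431, 0.0005]]
[[0.002, 0.0, 0.002], [0.0, -0.0392, 0.0]]
[[0.002, 0.0, 0.002], [0.0, -0.0392, 0.0]]
[[0.002, 0.0, 0.002], [0.0, -0.0392, 0.0]]
[[0.002, 0.0, 0.002], [0.0, -0.0392, 0.0]]
[[0.002, 0.0, 0.002], [0.0, -0.0392, 0.0]]
[[0.002, 0.0, 0.002], [0.0, -0.0392, 0.0]]
[[0.002, 0.0, 0.002], [0.0, -0.0392, 0.0]]
[[0.002, 0.0, 0.002], [0.0, -0.0392, 0.0]]
[[0.002, 0.0, 0.002], [0.0, -0.0392, 0.0]]
[[0.002, 0.0, 0.002], [0.0, -0.0392, 0.0]]
```

The stop is clearly felt: torque rose 0.045→0.09→0.136→0.172 N m. That leaves about 0.13 N m on the stop, well below the limit. I'll turn back home.

Emit:
{"method": "play_rows", "body": {"series": [[[-0.007,0,-0.008],[0,-0.04,0]],[[0,0,0],[0,-0.04,0]],[[0.002,0,0.002],[0,-0.04,0]],[[0.002,0,0.002],[0,-0.04,0]],[[0.002,0,0.002],[0,-0.04,0]]]}}

```text
time: 21.65
ee_pos: [0.5169, -0.1491, 0.1069]
orientation: [-1.475, 0.633, -0.633]
force: [-0.2, -0.3, -0.2]
width: 0.0095
```

Emit:
{"method": "play_rows", "body": {"series": [[[0.002,0,0.002],[0,-0.04,0]],[[0.002,0,0.002],[0,-0.04,0]],[[0.002,0,0.002],[0,-0.04,0]],[[0.002,0,0.002],[0,-0.04,0]],[[0.002,0,0.002],[0,-0.035,0]]]}}

```text
time: 22.07
ee_pos: [0.5168, -0.1493, 0.1069]
orientation: [-1.549, 0.3, -0.299]
force: [0.2, -0.9, -0.2]
width: 0.0093
```

```bash
python3 -c "
from h import *
feel(6); turnplan([71.35]);turnplan([75.35])"
```

```text
yaw 67.78 p [ 0.5168 -0.1493  0.1069] F [ 0.  -1.2 -0.3] M [-0.222  0.027 -0.014] sd 0.016 q6 -1.55
[[0.025, -0.004, -0.001], [-0.0005, -0.0297, -0.0002]]
[[0.027, -0.004, 0.001], [-0.0005, -0.0631, -0.0002]]
```

Now go slightly past home (about 4°) so the trailing barrel comes home too, then back to home, watching the torque.

Emit:
{"method": "play_rows", "body": {"series": [[[0.025,0,0],[0,-0.015,0]],[[0,0,0],[0,-0.015,0]],[[0,0,0],[0,-0.01,0]],[[0,0,0],[0,-0.01,0]],[[0,0,0],[0,-0.01,0]]]}}

```text
time: 22.78
ee_pos: [0.5169, -0.1493, 0.1069]
orientation: [-1.559, 0.208, -0.206]
force: [-0.6, -1.0, -0.3]
width: 0.0094
```

```bash
python3 -c "
from h import *
feel(6); turnplan([71.35])"
```

```text
yaw 74.82 p [ 0.5169 -0.1493  0.1069] F [-0.1 -0.8  0.1] M [-0.222  0.047 -0.032] sd 0.033 q6 -1.68
[[0.023, -0.005, -0.002], [-0.0005, 0.0289, -0.0009]]
```

Emit:
{"method": "play_rows", "body": {"series": [[[0.02,0,0],[0,-0.012,0]],[[0,0,0],[0,-0.012,0]],[[0,0,0],[0,-0.01,0]],[[0,0,0],[0,0,0]],[[0,0,0],[0,0,0]]]}}

```text
time: 23.5
ee_pos: [0.517, -0.1494, 0.1069]
orientation: [-1.564, 0.149, -0.145]
force: [-1.5, -0.6, 0.5]
width: 0.0091
```

```bash
python3 -c "
from h import *
feel(6); turnplan([71.35])"
```

```text
yaw 79.25 p [ 0.517  -0.1494  0.1069] F [-0.4 -0.8  0.4] M [-0.194  0.12  -0.043] sd 0.023 q6 -1.75
[[0.019, -0.005, -0.002], [-0.0006, 0.0659, -0.0015]]
```

Barrel friction only. Back to home.

Emit:
{"method": "play_rows", "body": {"series": [[[0.02,0,0],[-0.0006,0.022,-0.0015]],[[0,0,0],[0,0.022,0]],[[0,0,0],[0,0.022,0]],[[0,0,0],[0,0,0]],[[0,0,0],[0,0,0]]]}}

```text
time: 24.22
ee_pos: [0.5174, -0.1489, 0.1065]
orientation: [-1.554, 0.26, -0.259]
force: [0.2, -0.5, -0.3]
width: 0.0093
```

```bash
python3 -c "
from h import *
feel(4); turnplan([71.35])"
```

```text
yaw 71.03 p [ 0.5174 -0.149   0.1066] F [ 0.1  0.  -0.8] M [-0.027  0.023 -0.006] sd 0.025 q6 -1.61
[[0.007, -0.016, -0.019], [-0.0004, -0.0027, -0.0001]]
```

Emit:
{"method": "play_rows", "body": {"series": [[[0.007,0,-0.019],[0,-0.003,0]],[[0,0,0],[0,0,0]],[[0,-0.05,0],[0,0,0]],[[0,-0.05,0],[0,0,0]],[[0,-0.05,0],[0,0,0]]]}}

```text
time: 24.83
ee_pos: [0.5173, -0.1495, 0.1104]
orientation: [-1.555, 0.253, -0.253]
force: [-0.1, 0.1, -0.5]
width: 0.0094
```

```bash
python3 -c "
from h import *
feel(2); turnplan([71.35],z=.13)"
```

```text
yaw 71.52 p [ 0.5174 -0.1495  0.1106] F [ 0.  -0.5 -0.5] M [ 0.026 -0.028  0.015] sd 0.003 q6 -1.62
[[-0.002, -0.777, 0.001], [-0.0004, 0.0014, -0.0001]]
```

Emit:
{"method": "play_rows", "body": {"series": [[[0,-0.06,0],[0,0.0014,0]],[[0,-0.1,0],[0,0,0]],[[0,-0.12,0],[0,0,0]],[[0,-0.15,0],[0,0,0]],[[0,-0.2,0],[0,0,0]]]}}

```text
time: 25.35
ee_pos: [0.517, -0.1494, 0.127]
orientation: [-1.555, 0.257, -0.254]
force: [0.6, -0.1, -0.6]
width: 0.0091
```

Emit:
{"method": "play_rows", "body": {"series": [[[0,-0.3,0],[0,0,0]],[[0,-0.6,0],[0,0,0]],[[0,-0.6,0],[0,0,0]],[[0,-0.4,0],[0,0,0]],[[0,0,0],[0,0,0]]]}}

```text
time: 25.77
ee_pos: [0.5174, -0.1496, 0.1798]
orientation: [-1.555, 0.255, -0.256]
force: [-0.7, -0.2, -0.1]
width: 0.0094
```

Run:
```python
from h import *
G=np.load("grip_T.npy"); print(bot.sense()["force"].round(1))
plan([G[0,3],G[1,3],.17],103.5,17)
```

```text
[-0.7 -0.2 -0.1]
from [ 0.5174 -0.1496  0.1798] 71.34 F [-0.7 -0.2 -0.1]
[[-0.317, 0.024, 0.799], [-0.0, -0.0158, 0.0]]
[[-0.29, 0.024, 0.809], [-0.0, -0.0158, 0.0]]
[[-0.263, 0.024, 0.818], [-0.0, -0.0158, 0.0]]
[[-0.236, 0.024, 0.826], [-0.0, -0.0158, 0.0]]
[[-0.209, 0.024, 0.833], [-0.0, -0.0158, 0.0]]
[[-0.181, 0.024, 0.84], [-0.0, -0.0158, 0.0]]
[[-0.153, 0.024, 0.845], [-0.0, -0.0158, 0.0]]
[[-0.125, 0.023, 0.85], [-0.0, -0.0158, 0.0]]
[[-0.097, 0.023, 0.854], [-0.0, -0.0158, 0.0]]
[[-0.069, 0.023, 0.856], [-0.0, -0.0158, 0.0]]
[[-0.041, 0.023, 0.858], [-0.0, -0.0158, 0.0]]
[[-0.012, 0.023, 0.859], [-0.0, -0.0158, 0.0]]
[[0.016, 0.023, 0.859], [-0.0, -0.0158, 0.0]]
[[0.044, 0.023, 0.858], [-0.0, -0.0158, 0.0]]
[[0.073, 0.023, 0.856], [-0.0, -0.0158, 0.0]]
[[0.101, 0.023, 0.853], [-0.0, -0.0158, 0.0]]
[[0.129, 0.023, 0.85], [-0.0, -0.0158, 0.0]]
```

Emit:
{"method": "play_rows", "body": {"series": [[[-0.32,0.02,0.8],[0,-0.016,0]],[[-0.29,0.02,0.81],[0,-0.016,0]],[[-0.26,0.02,0.82],[0,-0.016,0]],[[-0.24,0.02,0.83],[0,-0.016,0]],[[-0.21,0.02,0.83],[0,-0.016,0]]]}}

```text
time: 26.18
ee_pos: [0.5116, -0.0419, 0.1775]
orientation: [-1.568, 0.121, -0.126]
force: [-0.1, -0.3, 0.1]
width: 0.0089
```

Emit:
{"method": "play_rows", "body": {"series": [[[-0.18,0.02,0.84],[0,-0.016,0]],[[-0.15,0.02,0.85],[0,-0.016,0]],[[-0.13,0.02,0.85],[0,-0.016,0]],[[-0.1,0.02,0.85],[0,-0.016,0]],[[-0.07,0.02,0.86],[0,-0.016,0]]]}}

```text
time: 26.6
ee_pos: [0.5034, 0.0706, 0.1732]
orientation: [-1.572, -0.015, 0.013]
force: [-0.1, 0.6, -0.0]
width: 0.0091
```

Emit:
{"method": "play_rows", "body": {"series": [[[-0.04,0.02,0.86],[0,-0.016,0]],[[-0.01,0.02,0.86],[0,-0.016,0]],[[0.02,0.02,0.86],[0,-0.016,0]],[[0.04,0.02,0.6],[0,-0.016,0]],[[0,0,0],[0,0,0]]]}}

```text
time: 27.02
ee_pos: [0.4963, 0.157, 0.1694]
orientation: [-1.567, -0.128, 0.129]
force: [-0.0, -0.6, -1.3]
width: 0.0092
```

Run:
```python
from h import *
G=np.load("grip_T.npy")
plan([G[0,3],G[1,3],.12],103.5,4)
```

```text
from [0.4963 0.157  0.1694] 99.38 F [-0.  -0.6 -1.3]
[[0.117, 0.493, 0.57], [0.0, -0.0086, -0.0001]]
[[0.127, 0.493, 0.568], [0.0, -0.0086, -0.0001]]
[[0.137, 0.493, 0.566], [0.0, -0.0086, -0.0001]]
[[0.147, 0.493, 0.563], [0.0, -0.0086, -0.0001]]
```

Emit:
{"method": "play_rows", "body": {"series": [[[0.12,0.45,0.56],[0,-0.0085,0]],[[0.13,0.45,0.56],[0,-0.0085,0]],[[0.14,0.45,0.56],[0,-0.0085,0]],[[0.14,0.4,0.5],[0,-0.0085,0]],[[0,0,0],[0,0,0]]]}}

```text
time: 27.43
ee_pos: [0.4992, 0.2135, 0.1232]
orientation: [-1.564, -0.185, 0.185]
force: [0.2, -0.2, -0.5]
width: 0.0095
```

Run:
```python
from h import *
G=np.load("grip_T.npy")
plan([G[0,3],G[1,3],.085],103.5,3)
```

```text
from [0.4992 0.2135 0.1232] 103.47 F [ 0.2 -0.2 -0.5]
[[-0.005, 0.509, 0.023], [0.0002, -0.0001, -0.0]]
[[-0.005, 0.509, 0.023], [0.0002, -0.0001, -0.0]]
[[-0.005, 0.509, 0.023], [0.0002, -0.0001, -0.0]]
```

Emit:
{"method": "play_rows", "body": {"series": [[[-0.005,0.5,0.023],[0,0,0]],[[-0.005,0.5,0.023],[0,0,0]],[[-0.005,0.5,0.023],[0,0,0]],[[0,0.2,0],[0,0,0]],[[0,0,0],[0,0,0]]]}}

```text
time: 27.85
ee_pos: [0.4992, 0.2129, 0.0795]
orientation: [-1.565, -0.183, 0.183]
force: [-0.1, -0.4, -0.6]
width: 0.0091
```

Run:
```python
from h import *
G=np.load("grip_T.npy")
plan([G[0,3],G[1,3],.070],103.5,1)
```

```text
from [0.4992 0.2129 0.0795] 103.32 F [-0.1 -0.4 -0.6]
[[-0.009, 0.38, 0.093], [0.0009, -0.0015, -0.0001]]
```

Correct laterally and settle at about 8 mm above the rest, then take one look.

Emit:
{"method": "play_rows", "body": {"series": [[[-0.01,0.1,0.09],[0.0009,-0.0015,0]],[[0,0.1,0],[0,0,0]],[[0,0.1,0],[0,0,0]],[[0,0,0],[0,0,0]],[[0,0,0],[0,0,0]]]}}

```text
time: 28.27
ee_pos: [0.4997, 0.2144, 0.0736]
orientation: [-1.563, -0.186, 0.182]
force: [-0.4, 0.5, -0.6]
width: 0.0092
```

Run:
```python
from h import *
G=np.load("grip_T.npy")
im,T=snap("wrist","wr7"); plan([G[0,3],G[1,3],.0643],103.5,1)
u=proj("wrist",[*G[:2,3],.03],T).astype(int); x0,y0=u[0]-50,u[1]-50; print(x0,y0)
cv2.imwrite("pics/c7.png",cv2.resize(im[y0:y0+80,x0:x0+100],None,fx=7,fy=7,interpolation=cv2.INTER_CUBIC))
```

```text
from [0.4997 0.2144 0.0736] 103.43 F [ 0.1  0.4 -0.2]
[[-0.04, 0.371, 0.037], [-0.0001, -0.0006, 0.0011]]
208 163
```

View pics/c7.png

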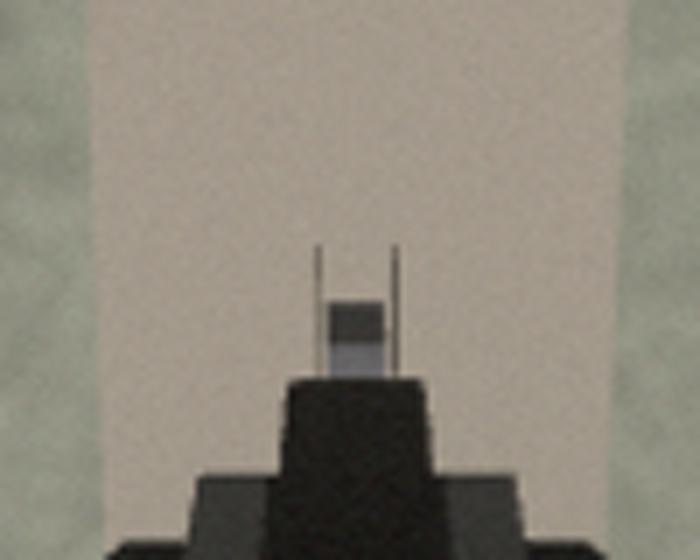

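The slot's side lines are at x≈317 and 398 with its end at y≈244. The bit sits at 329–384, tip edge y≈302. I'll compute the offset.

Run:
```python
from h import *
T=np.load("pics/wr7_T.npy"); tt=lambda p:(np.linalg.inv(T)@np.append(p,1))[:3].round(4)
q=lambda x,y:(208+x/7-.43,163+y/7-.43)
zt=T[2,3]-.0343
for n,p,z in (("tipL",(329,302),zt),("tipR",(384,302),zt),("slotL",(316,245),.03),("slotR",(398,245),.03),("slotL2",(318,370),.03),("slotR2",(397.5,370),.03)):
  print(n,tt(onplane("wrist",q(*p),z,T)))
```

```text
tipL [-0.0101  0.0343 -0.0015]
tipR [-0.0101  0.0343  0.0033]
slotL [-0.0123  0.0435 -0.0028]
slotR [-0.0123  0.0435  0.0047]
slotL2 [ 0.0001  0.0436 -0.0027]
slotR2 [0.0001 0.0436 0.0047]
```

Emit:
{"method": "play_rows", "body": {"series": [[[-0.04,0.06,0.005],[0,0,0.001]],[[0,0.06,0],[0,0,0]],[[0,0.04,0],[0,0,0]],[[0,0,0],[0,0,0]],[[0,0,0],[0,0,0]]]}}

```text
time: 28.73
ee_pos: [0.4988, 0.2145, 0.0697]
orientation: [-1.563, -0.185, 0.183]
force: [0.0, 0.3, -1.1]
width: 0.0092
```

Run:
```python
from h import *
T=np.load("pics/wr7_T.npy"); D=down(103.45)
t=(T@[-.00095,.0436,.00005,1])[:3]; p=t; p[2]=.055; np.save("rp.npy",p); plan(p,103.45,1)
```

```text
from [0.4988 0.2145 0.0697] 103.44 F [ 0.   0.3 -1.1]
[[-0.001, 0.589, -0.006], [-0.0001, -0.0001, 0.0005]]
```

Emit:
{"method": "play_rows", "body": {"series": [[[0,0.08,0],[0,0,0]],[[0,0.08,0],[0,0,0]],[[0,0.08,0],[0,0,0]],[[0,0.08,0],[0,0,0]],[[0,0,0],[0,0,0]]]}}

```text
time: 29.15
ee_pos: [0.4988, 0.2145, 0.0608]
orientation: [-1.563, -0.185, 0.183]
force: [0.1, 0.0, -1.2]
width: 0.0092
```

Run:
```python
from h import *
p=np.load("rp.npy"); p[2]=.0425; plan(p,103.45,1)
```

```text
from [0.4988 0.2145 0.0608] 103.44 F [ 0.1  0.  -1.2]
[[-0.002, 0.734, -0.007], [-0.0001, -0.0001, 0.0004]]
```

In the slot with no resistance (tip ≈26.5 mm, below the 30 mm rim). Continue.

Emit:
{"method": "play_rows", "body": {"series": [[[0,0.12,0],[0,0,0]],[[0,0.12,0],[0,0,0]],[[0,0.12,0],[0,0,0]],[[0,0.12,0],[0,0,0]],[[0,0,0],[0,0,0]]]}}

```text
time: 29.57
ee_pos: [0.4987, 0.2144, 0.0473]
orientation: [-1.563, -0.185, 0.184]
force: [-0.9, 0.4, -0.7]
width: 0.0092
```

Run:
```python
from h import *
p=np.load("rp.npy"); p[2]=.0425; plan(p,103.45,1)
```

```text
from [0.4987 0.2144 0.0473] 103.44 F [-0.9  0.4 -0.7]
[[0.004, 0.193, -0.006], [-0.0001, -0.0001, 0.0003]]
```

Emit:
{"method": "play_rows", "body": {"series": [[[0,0.06,0],[0,0,0]],[[0,0.05,0],[0,0,0]],[[0,0.04,0],[0,0,0]],[[0,0.02,0],[0,0,0]],[[0,0.02,0],[0,0,0]]]}}

```text
time: 29.98
ee_pos: [0.4989, 0.2145, 0.0422]
orientation: [-1.563, -0.185, 0.184]
force: [-1.8, -0.9, 9.0]
width: 0.0093
```

Run:
```python
from h import *
feel(3)
```

```text
yaw 103.44 p [0.4988 0.2145 0.0423] F [-1.2 -0.8  2.4] M [-0.086  0.212 -0.01 ] sd 0.022 q6 -1.49
```

Seated on the floor. Release and rise.

Emit:
{"method": "play_rows", "body": {"series": [[[0,0,0],[0,0,0]],[[0,0,0],[0,0,0]],[[0,0,0],[0,0,0]],[[0,0,0],[0,0,0]],[[0,0,0],[0,0,0]]], "grip": -1}}

```text
time: 30.55
ee_pos: [0.499, 0.2145, 0.0423]
orientation: [-1.562, -0.185, 0.183]
force: [-0.5, -0.3, -0.2]
width: 0.0695
```

Emit:
{"method": "play_rows", "body": {"series": [[[0,0,0],[0,0,0]],[[0,0,0],[0,0,0]],[[0,0,0],[0,0,0]],[[0,0,0],[0,0,0]],[[0,0,0],[0,0,0]]]}}

```text
time: 30.97
ee_pos: [0.499, 0.2146, 0.0422]
orientation: [-1.562, -0.185, 0.183]
force: [0.7, -0.5, -0.5]
width: 0.0857
```

Emit:
{"method": "play_rows", "body": {"series": [[[0,-0.2,0],[0,0,0]],[[0,-0.4,0],[0,0,0]],[[0,-0.7,0],[0,0,0]],[[0,-0.8,0],[0,0,0]],[[0,-0.8,0],[0,0,0]]]}}

```text
time: 31.38
ee_pos: [0.4968, 0.2138, 0.116]
orientation: [-1.564, -0.18, 0.189]
force: [0.9, 0.1, 1.1]
width: 0.0853
```

Emit:
{"method": "play_rows", "body": {"series": [[[0,-0.8,0],[0,0,0]],[[0,-0.8,0],[0,0,0]],[[0,-0.5,0],[0,0,0]],[[0,0,0],[0,0,0]],[[0,0,0],[0,0,0]]]}}

```text
time: 31.8
ee_pos: [0.4985, 0.2144, 0.1796]
orientation: [-1.562, -0.187, 0.181]
force: [-0.2, -1.2, -0.9]
width: 0.0856
```

Run:
```python
from h import *
im,T=snap("wrist","wr8"); print(T[:3,3],bot.sense()["width"],bot.sense()["force"])
t,_=snap("top","top8"); a=cv2.imread("pics/top0.png")
cv2.imwrite("pics/f8.png",cv2.resize(np.hstack([im,t]),(800,300)))
d=cv2.absdiff(a,t).max(2); ys,xs=np.nonzero(d>60); print(len(xs))
```

```text
[0.49849298 0.21438663 0.17957097] 0.08540207827320147 [0.03817809 0.36848768 0.12070012]
23309
```

View pics/f8.png

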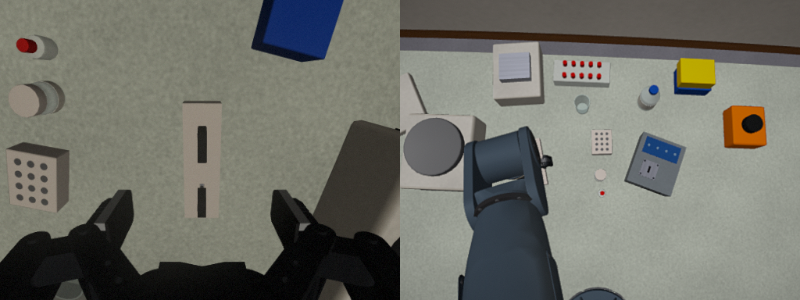

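The left panel shows both keys upright in the rest, the returned one at about (202,145) and the spare at (202,200). The top view shows the other objects where they were, and the slot in home direction. Handing in.

```bash
python3 -c "
from h import *
print(bot.sense()['qvel'].round(3)); print(bot.job_done())"
```

```text
[ 0.001  0.018  0.009 -0.    -0.002 -0.001]
the job is handed in; nothing more can be done
None
```

I worked the interlock key through the lock and stood it back in its own slot of the key rest, and handed the job in at about 32 s of the 72 s allowed.

- **Insertion:** I found the true keyway by wrist camera. The key went in with no side force and was felt on the lock's floor at about 19 N.
- **Turn:** The stop met the key at about 50° clockwise. The twisting torque stepped up from 0.045 to 0.09 N m, then rose to 0.17 N m, and I stopped there.
- **Home and out:** I turned back about 8° past home so the trailing barrel would follow, feeling only light friction. Then I squared the key to home and drew it out without resistance.
- **Return:** The key went back down without resistance and was felt on the slot floor at about 9 N before I released it.

**Last checks:** The final pictures show both keys standing in the rest, the other objects where they were as far as I could see by eye, and the gripper open and clear.

**Checks that disagreed or fell short:**
- At the rest, my recorded grip position and the camera differed by about 0.9 mm across the slot. I followed the camera, and that fit was free.
- I had no direct reading of the barrel angle.
- The before-and-after top-picture difference was no use because the arm covers part of the view.

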